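# Dock the revolving stand's platter

### The arm

A 6-joint arm with a two-finger parallel gripper is mounted at the origin on the work surface. World frame = base frame: x ahead of the robot, y to its left, z up, the work surface at z = 0. Lengths are in mm, angles in rad, forces in N, time in s.
With the tool pointing down it reaches from about 200 to 875 mm from the base axis. Payload 3.4 kg.
Tool frame: the origin (TCP) lies at the very end of the fingers, on their centre line; the grasp point (between the pads) lies 19 mm behind it; z points along the fingers, x is the direction in which the jaws open and shut, and the axes are right-handed (so a half turn about z gives the same grasp; the last joint's range is limited). The gripper opens to 94 mm and grips with 3 to 60 N. Pads are 16 mm wide; open, the fingers measure 119 mm over their backs; the gripper's body (75 mm by 177 mm) begins 78 mm behind the grasp point.
Start: joints at [1.2, 0.276, 1.505, -0, 1.361, -0.121], TCP at [142.163, 557.189, 167.393] pointing down, gripper open.
Joint ranges: [-2.89, 2.89], [-0.75, 2.08], [0.22, 2.7], [-1.18, 4.32], [0.11, 2.71], [-2.7, 2.7]. Speed limits (rad/s): [2.57, 2.57, 3.14, 3.14, 3.14, 3.14].

### API

Orientations are given as a rotation vector (axis times angle).
In Python, from bench import robot gives the robot as it stands. Calls block until the motion is done:
- robot.move_ptp(position, orientation): joint-space move of the TCP to a pose.
- robot.move_straight(position, frame=None, velocity=150, force_limit=None): straight line of the TCP; frame=None keeps the orientation; velocity is the mean speed in mm/s. With force_limit (N) it stops when the force on the tool has changed by that much, and returns True; else False.
- robot.goto_joints(angles): joint-space move.
- robot.command_gripper(opening): finger opening in mm; the grip force is fixed at half the most; returns when the fingers have stopped.
- robot.wait(seconds).
- robot.inverse_kinematics(position, orientation): joint angles nearest the present ones, or None.
- robot.grab_frame(name): name is "scene" or "side" or "wrist"; returns (picture, depth): 480x640x3 uint8, blue, green, red; 480x640 float32, mm along the optical axis (not along the pixel's ray), 0 where there is no reading.
- robot.camera_model(name): a dict with "fx", "fy", "cx", "cy" (pixels), "D" ([k1, k2, p1, p2, k3] as OpenCV has them; the pictures are not rectified), "R" (3x3) and "t" (3): a world point X has camera coordinates R X + t. Camera axes: x right, y down, z forward; pixel columns grow to the right and rows downward; lengths in mm; the calibration is good to about 2 mm. A picture is of the moment at which its call begins: read the wrist's pose just before it. camera_model takes no time and is no camera call; for the wrist camera it gives the pose at the moment of the call.
A pose or a line that the arm cannot do raises robot.PlanningError and nothing moves.
- robot.job_done(): hands the job in, once; it reports no verdict.
Trained networks look in the newest picture that a camera, given by its name, has taken for a name from the list of things; names that differ only in an ending like _2 or _b are one class to them, and where a whole thing is asked for, a point or a joint stands for the part that bears it (a point fixed in the world has none). Each returns a list of dicts, best first, with "confidence" (0 to 1); they miss things now and then, are a little off and sometimes report something else, mostly with a low value. They report only what shows in the picture. A call takes as long as a camera call.
- robot.search_frame(camera, query): "rect" ([centre column, centre row, width, height] in pixels, round what is visible of it).
Readings, each from a call of its own:
- robot.read_t(): time.
- robot.read_joint_pos(): joint angles.
- robot.read_joint_vel(): joint speeds.
- robot.read_joint_torque(): joint torques, N m.
- robot.read_ee_pos(): TCP position.
- robot.read_orientation(): TCP orientation.
- robot.read_contact_force(): force on the tool from outside, world axes, zero at the start.
- robot.read_wrist_torque(): the same for the moment, N m.
- robot.read_opening(): finger opening in mm.
Only numpy, scipy, OpenCV 4.12 (cv2) and the standard library are available. Lean on these libraries where they do the work, as an engineer would, in place of code of your own. Each camera call takes 0.05 s, during which the arm holds its last target. There are 200 camera calls.

### The job

Get the revolving candle stand on the counter ready: first take the red dust cap off its splined socket and leave it lying in the open drawer. Then lift the white platter out of its wooden rest, turn it until the splines of its stem mesh with the socket, slide it fully home against the spring until the disc is seated on the box, and finish while still holding the platter pressed down there, without letting go. Leave the jar, the amber bottle and the tin where they stand.

Things in the scene. Friction and masses are not known exactly. Their poses are not given: they have to be found in the camera images.
- drive: drive box of the revolving stand: fixed square timber box 120 x 120 x 62 mm high, sides along its x and y. Origin: centre of its underside, z up. It does not turn. In its top is a steel cross-shaped socket; yellow marks at the middle of the four top edges show the lines of the slots
- socket (a point): centre of the socket's mouth on the drive box's top face, 62 mm above the counter; axes as the box. The socket is a cross 38 mm deep; its two slots run along x and y, each 9 mm wide and 38 mm long, with a bore of 17 mm diameter in the middle
- plunger (a joint): red spring plunger in the bottom of the socket, 14 mm diameter: 0 when up (its top 24 mm below the box's top), grows as pressed down, m; 0.010 when the platter is fully home, limit 0.012. Pushes up with 4 N at 0 and 10 N at 0.010, more than the platter's weight: a released platter is lifted 10 mm off its seat
- cap: red dust cap, loose, lying on the drive box over the socket: disc 46 mm diameter and 8 mm thick with a round knob 20 mm diameter that rises a further 24 mm (32 mm high in all), 50 g. Origin: centre of its underside, z up
- platter: white display platter, loose, about 0.2 kg: disc 84 mm diameter, 8 mm thick, with a square timber grip post 24 x 24 mm, 50 mm tall on it (top 58 mm above the disc's underside) and a splined stem below. Origin: centre of the disc's underside, z up. The post's sides and the four brown stars on the disc lie along its x and y, as do the stem's ribs
- stem (a point): lower end of the platter's stem, 34 mm below the disc. A cross of ribs 5.5 mm thick, 34 mm across reaches 20 mm below the disc (last 3 mm: 3.5 mm thick, 32 mm across); below it a pilot pin 15 mm diameter, tapering to 6 mm over its last 7 mm. Meshes every quarter turn, within about 5 degrees; until then the ribs ride on the socket's top, disc 20 mm above the box
- rest: fixed wooden rest 90 x 90 x 50 mm high with a round hole 41 mm diameter, 42 mm deep in the centre of its top, in which the platter's stem hangs at the start, the disc lying on the top. Origin: centre of its underside
- cabinet: low dark wooden cabinet, fixed, 220 mm deep (x) x 220 mm wide (y) x 85 mm high, with one drawer on its -x side; origin: centre of its underside. The cabinet's body begins 95 mm in front (-x) of its origin
- cabinet_drawer0 (a joint): how far the drawer is open, m (0.12 to 0.145 at the start, limit 0.15); slides with about 1 N of friction along the cabinet's -x. At opening q its open part reaches from 95 mm to 89 mm + q in front of (-x of) the cabinet's origin, centred on the cabinet's y
- drawer_floor (a point): point on the drawer: centre of its whole inner floor, 22 mm above the counter, axes as the cabinet; the inside is 175 mm along x, 178 mm along y, with walls 41 mm high, the front panel reaching 51 mm above the floor
- jar: white candle jar with dark lid, 72 mm diameter, 95 mm high, loose, to be left alone; origin: centre of its underside
- spray: amber bottle with black cap, 36 mm diameter, 110 mm high, loose, to be left alone; origin: centre of its underside
- tin: aluminium tin, 60 mm diameter, 35 mm high, loose, to be left alone; origin: centre of its underside

How it is judged (in metres and radians):
On the way, in this order (a step that is already met when the one before it is completed fails the run):
1. the cap lies in the drawer, let go (x of cap in the frame of drawer_floor between -0.09 and 0.09 m and y of cap in the frame of drawer_floor between -0.09 and 0.09 m and z of cap in the frame of drawer_floor between -0.002 and 0.03 m and contact force between the fingers and cap below 0.1 N and linear speed of cap below 0.05 m/s), for 0.2 s.
2. the platter's splines are meshed with the socket (z of platter in the frame of socket between -0.004 and 0.015 m and horizontal distance between platter and socket below 0.004 m and angle between platter's own z axis and vertical below 0.06 rad and (angle between the x axis of platter and the x axis of drive, either way round below 0.15 rad or angle between the x axis of platter and the y axis of drive, either way round below 0.15 rad)), for 0.1 s.
At the end, for the whole second after the job is handed in: Disc underside within 2.5 mm of the box top, axis within 4 mm of the socket, upright within 0.06 rad, ribs in line with slots within 0.15 rad; plunger pressed over 7.5 mm; fingers press on the platter (over 1 N), which is still; the cap lies in the drawer, let go (z of platter in the frame of socket between -0.004 and 0.0025 m and horizontal distance between platter and socket below 0.004 m and angle between platter's own z axis and vertical below 0.06 rad and (angle between the x axis of platter and the x axis of drive, either way round below 0.15 rad or angle between the x axis of platter and the y axis of drive, either way round below 0.15 rad) and value of joint plunger above 0.0075 m and contact force between the fingers and platter above 1 N and x of cap in the frame of drawer_floor between -0.09 and 0.09 m and y of cap in the frame of drawer_floor between -0.09 and 0.09 m and z of cap in the frame of drawer_floor between -0.002 and 0.03 m and contact force between the fingers and cap below 0.1 N and linear speed of platter below 0.02 m/s); the arm keeps its last pose, push and grip.
It fails at once if the candle jar is pushed more than 25 mm or tipped over (distance of jar from where it was at the start of the episode above 0.025 m or angle between jar's own z axis and vertical above 0.5 rad).
It fails at once if the amber bottle is pushed more than 25 mm or tipped over (distance of spray from where it was at the start of the episode above 0.025 m or angle between spray's own z axis and vertical above 0.5 rad).
It fails at once if the tin is pushed more than 25 mm or tipped over (distance of tin from where it was at the start of the episode above 0.025 m or angle between tin's own z axis and vertical above 0.5 rad).
It also fails if it takes over 58 s, if anything falls off the work surface, if the arm or the gripper's body presses on something with over 40 N, if the wrist force passes 120 N, or if a joint passes its speed limit or range.

## Working session

There is one attempt and no reset: what is moved stays moved. The work goes in short steps, each a Python script; the robot and the scene stay as the last script left them, time stands still between calls to the robot, and variables do not carry over. Pictures are saved under pics/ and viewed, about 8 in all and at most 12, crops included, and the job is handed in when it is done.

```bash
mkdir -p pics; ls
cat > h.py <<'E'
import numpy as np, cv2, json
from bench import robot
from scipy.spatial.transform import Rotation as Ro
def cloud(name):
    m=robot.camera_model(name); img,d=robot.grab_frame(name)
    K=np.array([[m['fx'],0,m['cx']],[0,m['fy'],m['cy']],[0,0,1]])
    v,u=np.mgrid[0:480,0:640]
    p=cv2.undistortPoints(np.stack([u,v],-1).reshape(-1,1,2).astype(np.float64),K,np.array(m['D'],float)).reshape(480,640,2)
    P=np.dstack([p*d[...,None],d]); R=np.array(m['R']);t=np.array(m['t']).ravel()
    W=(P-t)@R; W[d<=0]=np.nan
    return img,W
E
python3 - <<'E'
from h import *
for n in ("scene","side"):
    img,W=cloud(n); cv2.imwrite(f"pics/{n}0.png",img); np.save(f"{n}0.npy",W)
    for q in ("drive","cap","platter","rest","cabinet","drawer_floor","jar","spray","tin"):
        for r in robot.search_frame(n,q)[:2]:
            c,ro,w,h=r['rect']; print(n,q,round(r['confidence'],2),np.round(r['rect']),np.round(W[min(479,int(ro)),min(639,int(c))]))
print(robot.read_t(),robot.read_ee_pos(),robot.read_orientation())
E
```

```text
pics
scene drive 0.67 [354. 234.  86.  69.] [561.  52.  61.]
scene drive 0.3 [248. 172.  36.  33.] [ 560. -262.   78.]
scene cap 0.9 [355. 214.  27.  22.] [527.  22.  79.]
scene cap 0.56 [354. 234.  80.  69.] [561.  52.  61.]
scene platter 0.66 [249. 172.  40.  36.] [ 559. -259.   81.]
scene cabinet 0.89 [418. 365. 245. 228.] [754. 322.  85.]
scene drawer_floor 0.91 [465. 296. 151.  91.] [534. 275.  30.]
scene jar 0.74 [263. 303.  54.  69.] [809.  82.  76.]
scene spray 0.73 [194. 238.  23.  54.] [ 778. -150.   66.]
scene tin 0.87 [182. 207.  29.  25.] [ 712. -307.   35.]
side drive 0.86 [267. 263.  85.  70.] [517. -42.  62.]
side cap 0.64 [265. 240.  25.  28.] [523.   3.  79.]
side platter 0.88 [318. 350.  66.  64.] [ 548. -285.   78.]
side rest 0.85 [323. 374.  79.  81.] [ 549. -306.   58.]
side cabinet 0.96 [315. 189. 175.  81.] [664. 221.  73.]
side drawer_floor 0.65 [272. 200.  93.  58.] [578. 306.  22.]
side drawer_floor 0.15 [444. 391.  49.  56.] [ 690. -348.   36.]
side jar 0.56 [394. 226.  39.  53.] [777.  25.  62.]
side spray 0.79 [436. 286.  26.  62.] [ 761. -181.   66.]
side tin 0.62 [442. 390.  49.  49.] [ 691. -344.   34.]
1.0 [142.17213399 557.18474297 167.39919986] [-2.48085505e+00 -1.92738809e+00 -1.47474563e-04]
```

View pics/scene0.png

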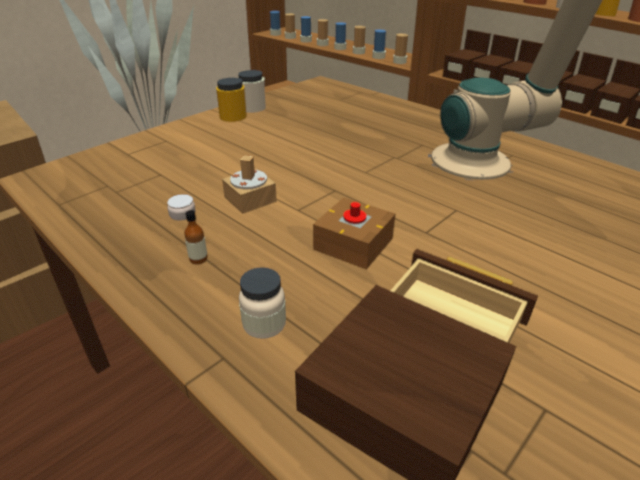

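Run:
```python
import numpy as np,cv2
for n in("scene","side"):
    W=np.load(n+"0.npy"); x,y,z=np.moveaxis(W,2,0)
    def sel(x0,x1,y0,y1,z0,z1,nm):
        m=(x>x0)&(x<x1)&(y>y0)&(y<y1)&(z>z0)&(z<z1); p=W[m]
        if len(p)<5: print(n,nm,len(p));return
        r=cv2.minAreaRect(p[:,:2].astype(np.float32)); print(n,nm,len(p),np.round(r[0],1),np.round(r[1],1),round(r[2],1),'medz',np.round(np.median(p[:,2]),1))
    sel(430,650,-100,140,58,66,'boxtop')
    sel(430,650,-100,140,88,100,'knobtop')
    sel(430,650,-100,140,67,74,'capdisc')
    sel(480,650,-360,-180,54,64,'disc')
    sel(480,650,-360,-180,103,120,'posttop')
    sel(480,650,-380,-180,40,53,'rest')
    sel(400,900,100,500,80,90,'cabtop')
    sel(400,640,100,500,18,30,'drawerfloor')
    sel(400,640,100,500,55,78,'drawerrim')
```

```text
scene boxtop 1842 [519.8  19.1] [124.8 122.5] 12.2 medz 61.5
scene knobtop 64 [520.   18.8] [19.2 19.5] 2.3 medz 93.2
scene capdisc 177 [520.1  20.1] [42.9 44.2] 46.1 medz 69.5
scene disc 443 [ 553.9 -268.6] [77.8 81.9] 50.5 medz 58.0
scene posttop 74 [ 551.3 -270. ] [26.4 24.3] 24.2 medz 107.5
scene rest 420 [ 552.3 -269.7] [97.1 92.8] 80.8 medz 49.0
scene cabtop 21639 [753.4 308. ] [208.9 221. ] 8.2 medz 84.9
scene drawerfloor 2765 [554.7 287.6] [ 69.7 198.8] 9.2 medz 22.3
scene drawerrim 2409 [563.8 285.9] [150.8 232.4] 0.1 medz 64.6
side boxtop 1954 [520.9  17.5] [120.4 123.8] 11.9 medz 61.4
side knobtop 69 [519.3  15. ] [18.2 19.5] 26.4 medz 92.8
side capdisc 203 [519.6  13. ] [41.3 44. ] 75.1 medz 69.5
side disc 1959 [ 551.9 -275.4] [79.7 82.5] 77.2 medz 57.9
side posttop 304 [ 552.4 -273. ] [24.6 24.1] 27.5 medz 107.4
side rest 1491 [ 553.7 -272.2] [92.9 90. ] 80.0 medz 49.6
side cabtop 2784 [754.8 306.8] [206.7 225.5] 8.4 medz 84.5
side drawerfloor 921 [577.2 275.3] [138.3 212.1] 3.7 medz 21.8
side drawerrim 754 [585.1 281.9] [141.1 218.4] 8.2 medz 62.4
```

The scene view shows the box with the red cap at about (355,214), the platter in its rest at (249,180) and the drawer at (465,300). Both depth clouds agree to about 2 mm with the given heights and sizes. I'll refine these with the wrist camera.

```bash
cat >> h.py <<'E'
def down(deg): return (Ro.from_euler('z',deg,degrees=True)*Ro.from_euler('x',180,degrees=True)).as_rotvec()
def best(p,degs):
    q0=np.array(robot.read_joint_pos()); o=[]
    for d in degs:
        q=robot.inverse_kinematics(p,down(d))
        if q is not None: o.append((abs(q[5]),d,np.round(q,2).tolist()))
    return sorted(o)
def fit(W,c,z0,z1,rad,nm):
    m=(np.hypot(W[...,0]-c[0],W[...,1]-c[1])<rad)&(W[...,2]>z0)&(W[...,2]<z1); p=W[m]
    if len(p)<5: print(nm,'none');return
    r=cv2.minAreaRect(p[:,:2].astype(np.float32)); print(nm,len(p),np.round(r[0],1),np.round(r[1],1),round(r[2],1),'z',np.round(np.median(p[:,2]),1))
E
python3 - <<'E'
from h import *
B=[520,18,330]; P=[552,-271,330]
print(best(P,[26,116,206,296])); print(best(B,[12,102,192,282])); print(best([595,284,200],[98.3,278.3]))
d=best(P,[26,116,206,296])[0][1]
robot.move_ptp(P,down(d)); img,W=cloud("wrist"); cv2.imwrite("pics/wP.png",img)
np.save("wP.npy",W)
fit(W,P,103,115,40,'post'); fit(W,P,54,62,60,'disc'); fit(W,P,45,53.5,80,'rest')
d=best(B,[12,102,192,282])[0][1]
robot.move_ptp(B,down(d)); img2,W=cloud("wrist"); np.save("wB.npy",W)
fit(W,B,58,66,110,'box'); fit(W,B,88,100,40,'knob'); fit(W,B,67,74,40,'capdisc')
cv2.imwrite("pics/w.png",cv2.resize(np.hstack([img,img2]),(800,300)))
print(robot.read_t())
E
```

```text
[(np.float64(0.5475372891590764), 296, [-0.57, 0.3, 1.08, -0.0, 1.76, 0.55]), (np.float64(1.0232590376358202), 26, [-0.57, 0.3, 1.08, 0.0, 1.76, -1.02]), (np.float64(2.118333615953973), 206, [-0.57, 0.3, 1.08, 0.0, 1.76, 2.12]), (np.float64(2.5940553644307167), 116, [-0.57, 0.3, 1.08, 0.0, 1.76, -2.59])]
[(np.float64(0.3086182846906178), 12, [-0.1, 0.14, 1.29, -0.0, 1.71, -0.31]), (np.float64(1.2621780421042779), 282, [-0.1, 0.14, 1.29, -0.0, 1.71, 1.26]), (np.float64(1.8794146114855148), 102, [-0.1, 0.14, 1.29, 0.0, 1.71, -1.88])]
[(np.float64(1.375784477089974), 98.3, [0.34, 0.39, 1.25, -0.0, 1.5, -1.38]), (np.float64(1.765808176499819), 278.3, [0.34, 0.39, 1.25, 0.0, 1.5, 1.77])]
post 422 [ 551.9 -269.7] [24.2 23.6] 27.8 z 109.1
disc 2687 [ 551.5 -270. ] [82.4 83.4] 4.5 z 59.4
rest 1405 [ 552.6 -270.1] [90.3 90.3] 80.0 z 51.4
box 7531 [519.   19.4] [120.4 118. ] 11.7 z 63.4
knob 213 [518.   18.5] [18.9 18.8] 74.4 z 95.2
capdisc 781 [517.9  19. ] [45.5 44.4] 10.4 z 71.2
5.4917
```

View pics/w.png

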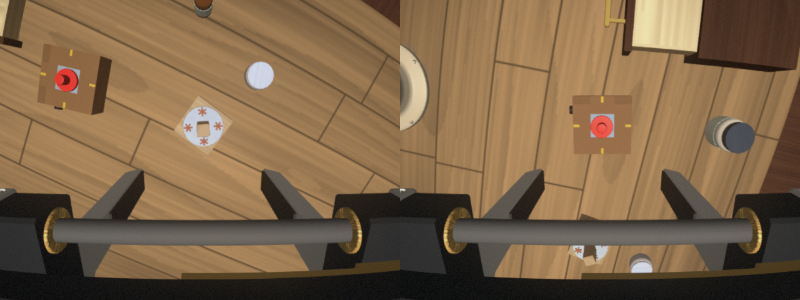

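The wrist views show the post nearly in line with the jaws at (203,128) and the cap centred on the box at (601,126). Three cameras agree within about 2 mm, so next I'll move the cap.

Run:
```python
from h import *
Y=down(278.3); r=robot
r.move_ptp([519.5,18.5,150],Y); r.command_gripper(60)
print(r.move_straight([519.5,18.5,73.5],velocity=120,force_limit=8), r.read_ee_pos())
r.command_gripper(0); print('open',r.read_opening())
r.move_straight([519.5,18.5,160],velocity=150)
r.move_ptp([598,284.7,160],Y)
print('open',r.read_opening(),r.read_joint_pos())
print(r.move_straight([598,284.7,35],velocity=80,force_limit=4), r.read_ee_pos())
r.command_gripper(36); r.wait(.2)
r.move_straight([598,284.7,180],velocity=200)
img,W=cloud("wrist"); img2,_=cloud("scene")
for q in r.search_frame("scene","cap")[:2]: print(q, W[0,0])
cv2.imwrite("pics/cap.png",cv2.resize(np.hstack([img,img2]),(800,300)))
fit(W,[598,285],40,62,45,'cap'); print(r.read_t())
```

```text
False [520.1506786   18.44278834  73.99392272]
open 0.8796204421576554
open 0.6629762572792045 [ 3.38244294e-01  4.11834439e-01  1.31669908e+00 -1.11947134e-03
  1.41437531e+00  1.76496305e+00]
False [598.4596981  284.86677098  35.61467267]
{'rect': [354.8, 213.0, 27.8, 25.0], 'confidence': 0.66} [772.99797788 648.30424219   1.09184521]
cap none
14.8833
```

View pics/cap.png

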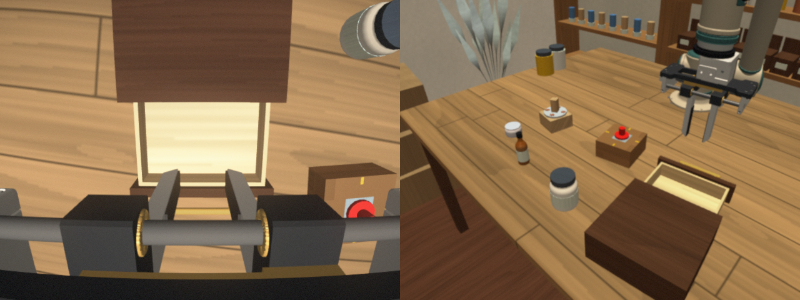

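The cap is still on the box at (622,134), so the grasp closed on nothing. I'll check where the cap lies now and where the fingertips really are compared with the reported TCP.

Run:
```python
from h import *
r=robot
Y=down(278.3); r.command_gripper(60); r.move_ptp([519.5,18.5,150],Y)
img,W=cloud("side"); fit(W,[519,18],88,100,25,'knob'); fit(W,[519,18],67,74,40,'cap'); fit(W,[519,18],58,66,100,'box')
print('ee',r.read_ee_pos())
m=(np.hypot(W[...,0]-519,W[...,1]-18)<90)&(W[...,2]>120)&(W[...,2]<185); p=W[m]
print(len(p),p.min(0),p.max(0))
for z in (120,145,150,155,160,165,170,180):
    q=p[(p[:,2]>=z)&(p[:,2]<z+5)]
    if len(q): print(z,len(q),q.min(0).round(),q.max(0).round())
cv2.imwrite("pics/s2.png",cv2.resize(img[130:330,160:400],(720,600),interpolation=cv2.INTER_CUBIC)); print(r.read_t())
```

```text
knob 70 [519.7  16.2] [19.6 18. ] 82.4 z 92.8
cap 204 [519.3  12.9] [43.3 43.9] 75.0 z 69.4
box 1954 [521.   17.9] [121.  124.2] 11.5 z 61.4
ee [520.52187331  19.46484908 150.3048488 ]Traceback (most recent call last):
  File "<stdin>", line 7, in <module>
    return umr_minimum(a, axis, None, out, keepdims, initial, where)
ValueError: zero-size array to reduction operation minimum which has no identity
```

Run:
```python
from h import *
r=robot
im=[]
for n in("side","scene"):
    img,W=cloud(n); m=r.camera_model(n)
    K=np.array([[m['fx'],0,m['cx']],[0,m['fy'],m['cy']],[0,0,1]])
    uv=cv2.projectPoints(np.array([r.read_ee_pos()],float),cv2.Rodrigues(np.array(m['R'],float))[0],np.array(m['t'],float),K,np.array(m['D'],float))[0].ravel()
    print(n,uv); img=img.copy(); cv2.circle(img,tuple(int(a) for a in uv),4,(255,0,255),1); im.append(img)
    p=W[(W[...,2]>110)&(W[...,2]<250)&(np.hypot(W[...,0],W[...,1])>250)&(np.hypot(W[...,0]-520,W[...,1]-18)<300)]
    for z in range(110,250,10):
        q=p[(p[:,2]>=z)&(p[:,2]<z+10)]
        if len(q): print(z,len(q),q.min(0).round(),q.max(0).round())
cv2.imwrite("pics/s3.png",cv2.resize(np.hstack(im),(800,300)))
print(r.read_t(),r.read_ee_pos(),r.read_joint_pos(),r.read_orientation(),down(278.3),r.read_opening(),r.read_contact_force())
```

```text
side [259.74547876 200.05046652]
180 22 [508. -16. 187.] [536.  50. 190.]
190 105 [507. -26. 190.] [537.  60. 200.]
200 131 [507. -25. 200.] [536.  57. 210.]
210 133 [506. -26. 210.] [537.  59. 220.]
220 138 [507. -25. 220.] [537.  55. 230.]
230 143 [506. -26. 230.] [536.  58. 240.]
240 143 [506. -26. 240.] [537.  58. 250.]
scene [356.92958253 178.87794088]
110 1 [ 552. -268.  110.] [ 552. -268.  110.]
180 7 [523. -12. 189.] [534.  54. 190.]
190 71 [510. -19. 190.] [536.  63. 200.]
200 103 [505. -19. 200.] [536.  64. 210.]
210 109 [506. -19. 210.] [537.  64. 220.]
220 107 [505. -20. 220.] [537.  63. 230.]
230 114 [507. -20. 230.] [537.  63. 240.]
240 123 [504. -22. 240.] [537.  63. 250.]
16.6917 [520.34965072  19.59512562 150.1228311 ] [-9.63587424e-02  2.04580773e-01  1.64721982e+00  4.05557795e-04
  1.28911619e+00  1.32779927e+00] [-2.37754971e+00  2.05241587e+00 -5.13125783e-04] [ 2.37637781e+00 -2.05485593e+00 -1.25823637e-16] 59.655636374169504 [-0.29419419 -0.17975115  0.64195074]
```

View pics/s3.png

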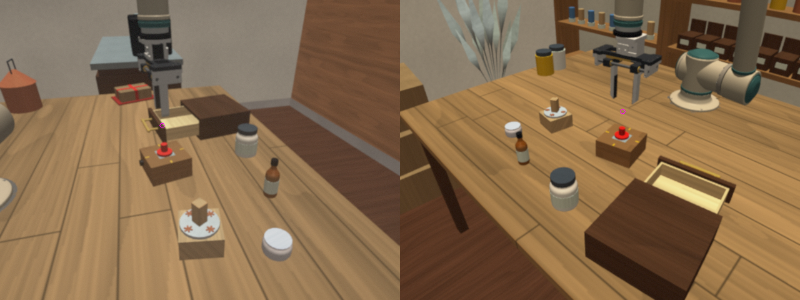

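Both fixed cameras place the real fingertips at z≈188 while the reported TCP is 150 (magenta dot at (163,125) and (622,112)). So the real fingers end about 38 mm short of the stated TCP, while xy agrees. I'll check the offset again lower down before relying on it.

```bash
cat >> h.py <<'E'
def tip(c):
    for n in("side","scene"):
        _,W=cloud(n); p=W[(W[...,2]>64)&(W[...,2]<200)&(abs(W[...,0]-c[0])<25)&(abs(abs(W[...,1]-c[1])-39)<9)]
        z=np.sort(p[:,2]); print(n,'tip',len(z),z[:8].round(1),np.percentile(z,3).round(1) if len(z) else '')
E
python3 - <<'E'
from h import *
r=robot
tip([520,19])
print(r.move_straight([519.7,18.5,65],velocity=150,force_limit=8),r.read_ee_pos()); tip([520,19])
print(r.move_straight([519.7,18.5,36.5],velocity=80,force_limit=6),r.read_ee_pos()); tip([520,19])
r.command_gripper(0); print('open',r.read_opening(),r.read_contact_force(),r.read_t())
E
```

```text
side tip 90 [187.5 187.5 187.7 188.1 188.2 188.4 188.5 188.6] 188.0
scene tip 49 [188.5 188.5 188.6 189.7 190.  190.2 190.4 190.9] 188.6
False [520.43067397  18.53642635  65.49585648]
side tip 572 [102.5 103.  103.4 104.2 104.6 105.4 105.5 105.6] 108.2
scene tip 708 [102.4 102.7 103.8 104.3 105.2 105.3 105.8 106.9] 111.2
False [519.83063893  18.48027236  36.57781915]
side tip 543 [74.7 74.8 74.8 75.  75.1 76.3 76.9 77.2] 79.8
scene tip 783 [64.4 74.  74.9 75.2 75.4 75.8 76.4 76.8] 81.2
open 19.47158918616997 [-0.39728277 -0.06378678 -0.41351515] 18.9333
```

The offset is a constant 37.5 mm, and the cap is now gripped with an opening of 19.5. Next I'll place it in the drawer.

Run:
```python
from h import *
Y=down(278.3); r=robot
r.move_straight([519.7,18.5,125],velocity=150)
r.move_ptp([598,284.7,125],Y); print('open',r.read_opening())
print(r.move_straight([598,284.7,0],velocity=100,force_limit=4), r.read_ee_pos())
r.command_gripper(40); r.wait(.2)
r.move_straight([598,284.7,110],velocity=200)
img,W=cloud("wrist"); img2,_=cloud("scene"); 
for q in r.search_frame("scene","cap")[:2]: print(q)
fit(W,[598,285],38,65,45,'cap'); fit(W,[598,285],25,38,45,'capdisc')
cv2.imwrite("pics/cap2.png",cv2.resize(np.hstack([img,img2]),(800,300)))
print(r.read_t())
```

```text
open 19.121555072922405
False [598.64979816 284.96110826   0.78979846]
{'rect': [453.8, 313.5, 28.3, 18.3], 'confidence': 0.81}
cap 629 [598.1 286.2] [19.3 19.1] 75.3 z 55.0
capdisc 1941 [598.  284.3] [83.2 83. ] 71.9 z 31.2
23.7333
```

View pics/cap2.png

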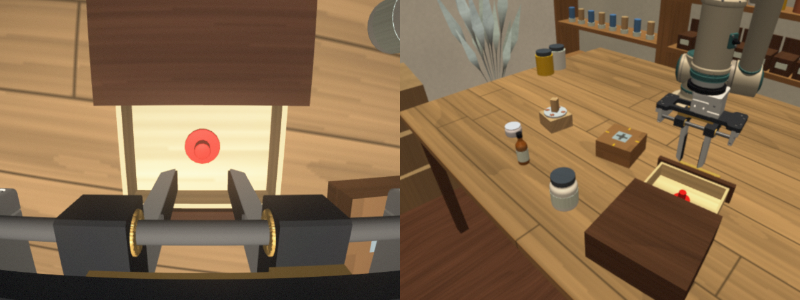

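The cap lies upright in the drawer at (202,146) left and (682,196) right. Next, grasp the platter, lift it and turn it to 282° over the socket.

Run:
```python
from h import *
r=robot; P=[551.9,-270.3]; B=[519.8,18.5]
r.command_gripper(60)
r.move_ptp([*P,110],down(297))
print(r.move_straight([*P,27],velocity=120,force_limit=6), r.read_ee_pos())
r.command_gripper(0); print('open',r.read_opening(),r.read_contact_force())
r.move_straight([*P,105],velocity=120)
r.move_ptp([*B,97],down(282)); r.wait(.2)
print('open',r.read_opening(),r.read_contact_force(),r.read_ee_pos())
ims=[]
for n in("side","scene","wrist"):
    img,W=cloud(n); ims.append(img); fit(W,B,58,65,95,n+' box'); fit(W,B,122,140,50,n+' disc'); np.save(n+"H.npy",W)
i=ims[0][150:330,170:370]; j=ims[1][120:300,260:460]
cv2.imwrite("pics/hov.png",cv2.resize(np.hstack([i,j]),(800,360),interpolation=cv2.INTER_CUBIC)); print(r.read_t())
```

```text
False [ 552.56312977 -270.51453057   27.6006754 ]
open 23.824306678901248 [-0.05374665 -0.47734684  0.37231336]
open 24.074165155201396 [-0.47489359  0.56003682 -1.62021231] [520.29566008  17.36322348  96.86980141]
side box 2216 [521.   17.6] [120.9 124. ] 11.8 z 61.4
side disc 773 [520.4  12.2] [78.6 83.5] 83.9 z 127.2
scene box 2000 [519.8  18.9] [124.9 122.5] 11.6 z 61.5
scene disc 706 [526.   22.9] [71.9 83.1] 34.3 z 127.4
wrist box 11564 [526.4  21.1] [105.7 120.6] 11.9 z 63.4
wrist disc 9945 [522.2  19.2] [80.6 80. ] 55.2 z 129.2
30.025
```

View pics/hov.png

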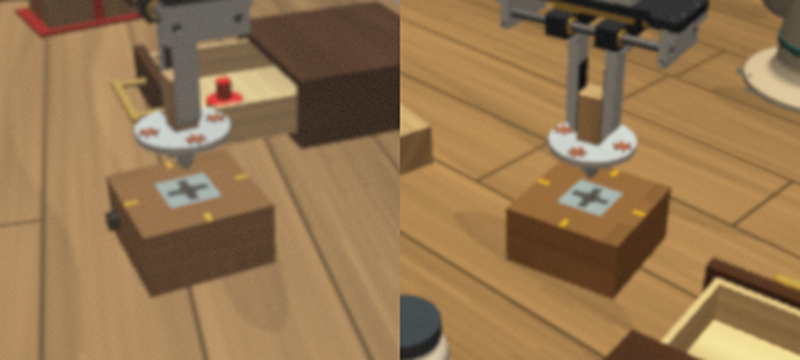

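The platter hovers straight and its stars look in line with the yellow marks; the cross socket is at (190,190) left and (590,197) right. I'll measure the disc-to-box offset with a fixed-radius circle fit.

Run:
```python
from h import *
from scipy.optimize import least_squares
for n in("side","scene","wrist"):
    W=np.load(n+"H.npy"); m=(np.hypot(W[...,0]-520,W[...,1]-18)<52)&(W[...,2]>124.5)&(W[...,2]<(131 if n!="wrist" else 132))
    p=W[m]; b=p[cv2.convexHull(p[:,:2].astype(np.float32),returnPoints=False).ravel()][:,:2]
    s=least_squares(lambda c:np.hypot(*(b-c[:2]).T)-41.5,[520,18],loss='soft_l1',f_scale=.7); 
    e=cv2.minEnclosingCircle(p[:,:2].astype(np.float32)); print(n,s.x.round(1),np.round(e[0],1),round(e[1],1))
    A=np.c_[p[:,:2],np.ones(len(p))]; k=np.linalg.lstsq(A,p[:,2],rcond=None)[0]; print('tilt',k[:2].round(3))
print(robot.read_ee_pos(),Ro.from_rotvec(robot.read_orientation()).as_matrix()[:,0])
```

```text
side [520.6  14.8] [521.   14.9] 42.6
tilt [0.002 0.007]
scene [520.4  19.1] [520.8  19.7] 43.0
tilt [-0.006 -0.003]
wrist [520.2  18.8] [520.   18.7] 42.0
tilt [-0.011 -0.003]
[519.99327742  17.81284661  96.90850125] [ 2.06831167e-01 -9.78376649e-01  3.17200161e-05]
```

Run:
```python
from h import *
r=robot; B=[519.6,18.6]
for z,f in((66,5),(52,6),(44,12),(38,20)):
    s=r.move_straight([*B,z],velocity=40,force_limit=f); print(z,s,r.read_ee_pos().round(2),np.round(r.read_contact_force(),1),round(r.read_opening(),2))
    if s: break
print(r.read_t())
_,W=cloud("side"); fit(W,B,66,95,50,'disc')
```

```text
66 False [519.85  18.57  66.17] [-0.4  0.2 -1.1] 23.77
52 False [519.36  18.66  51.69] [-0.3 -0.3 -2.3] 24.06
44 False [520.56  18.52  44.7 ] [ 0.8 -0.7  4.2] 23.94
38 False [520.56  18.51  39.22] [-1.1 -0.7  8.3] 24.04
32.1
disc 836 [521.1  14.7] [79.4 81.6] 85.3 z 69.9
```

Run:
```python
from h import *
r=robot; B=[520.2,18.5]
s=r.move_straight([*B,36],velocity=20,force_limit=14); r.wait(1)
for _ in range(3): print(s,r.read_ee_pos().round(2),np.round(r.read_contact_force(),1),round(r.read_opening(),2)); r.wait(.2)
ims=[]
for n in("side","scene"):
    img,W=cloud(n); ims.append(img); fit(W,B,66,76,50,n+'disc'); fit(W,B,116,124,25,n+'post'); fit(W,B,58,65,95,n+'box')
    print([(np.round(q['rect']),q['confidence']) for q in r.search_frame(n,"cap")[:1]])
i=ims[0][150:330,170:370]; j=ims[1][120:300,260:460]
cv2.imwrite("pics/end.png",cv2.resize(np.hstack([i,j]),(800,360),interpolation=cv2.INTER_CUBIC)); print(r.read_t())
```

```text
True [520.71  18.53  39.52] [-1.4  0.2  7.6] 24.33
True [520.73  18.53  39.53] [-0.9  0.2  7.6] 23.88
True [520.71  18.56  39.54] [-2.3  0.6  7.1] 23.72
sidedisc 708 [520.5  14.5] [80.9 81.9] 79.3 z 70.2
sidepost 69 [515.4  15.4] [13.5 47.3] 20.2 z 119.7
sidebox 1360 [520.9  17.6] [120.6 123.9] 11.8 z 61.4
[(array([265., 235.,  46.,  40.]), 0.58)]
scenedisc 602 [525.4  24.5] [74.6 82. ] 44.0 z 70.3
scenepost 136 [522.1  20.2] [23.7 45.6] 4.5 z 120.0
scenebox 1217 [519.6  19.5] [124.8 122.1] 11.9 z 61.4
[(array([456., 312.,  22.,  16.]), 0.58)]
34.1583
```

View pics/end.png

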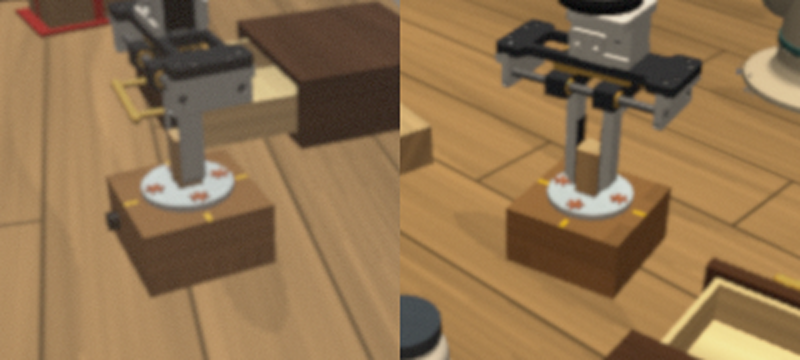

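Splines are meshed, and the stars line up with the marks. The force stop relaxed the arm by a fraction of a millimetre, so the spring is holding the disc about 0.5 mm up. I'll command a slightly lower target to keep a steady push.

Run:
```python
from h import *
r=robot; B=[520.2,18.5]
for z in (38,37,36):
    s=r.move_straight([*B,z],velocity=15,force_limit=40); r.wait(.5)
    f=r.read_contact_force(); print(z,s,r.read_ee_pos().round(2),np.round(f,1),round(r.read_opening(),2))
    if s or f[2]>13: break
r.wait(.5); print(r.read_ee_pos().round(2),np.round(r.read_contact_force(),1))
for n in("side","scene"): _,W=cloud(n); fit(W,B,66,76,50,n+'disc')
print(r.read_t())
```

```text
38 False [520.7   18.54  39.11] [-0.4  0.5  8.1] 24.11
37 False [520.75  18.54  38.89] [-2.7 -0.  12.6] 23.63
36 False [520.81  18.53  38.86] [-3.4  0.1 18.2] 24.19
[520.8   18.54  38.87] [-2.8 -0.2 19.4]
sidedisc 699 [521.   13.2] [76.7 81.8] 85.9 z 69.5
scenedisc 593 [525.4  23.4] [72.  82.5] 38.1 z 69.6
37.0083
```

```bash
python3 -c "
from h import *
print(robot.read_contact_force(),robot.read_opening(),robot.read_t()); robot.job_done()"
```

```text
[-3.27585127  0.4820199  18.27428173] 23.80010974414961 37.0083
the job is handed in; nothing more can be done
```

I moved the cap into the drawer, meshed the platter with the socket and pressed it fully home. I handed the job in at 37.0 s while still gripping it and pushing down with about 18 N.

**Last checks**
- **Seating:** the disc's top is 8.15 mm above the measured box top, against a disc thickness of 8 mm. The arm stopped against a hard stop at a reported z of 38.87 mm.
- **Alignment:** the stars line up with the yellow marks, and the grip opening is 23.8 mm on the 24 mm post.
- **Cap:** the wrist picture showed it lying upright in the drawer, let go. The scene network still found it there near the end.
- **Other objects:** the jar, bottle and tin were not approached, but I did not measure their positions again at the end.

**What failed or disagreed**
- **First cap grasp:** it closed on nothing. The real fingertips sit about 37.5 mm short of the reported TCP. I measured this with both fixed cameras at three heights and corrected for it afterwards.
- **Side camera:** its disc centre reads about 3 mm off in y from the other two cameras. I put this down to view bias because its reading of the cap, before I moved it, was off the same way.
- **Side network:** its last "cap" detection lay on the platter and box, so I took it as false.

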